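# Lock the depth adjuster of the bottle neck-ring stripper

### The arm

A 6-joint arm with a two-finger parallel gripper is mounted at the origin on the work surface. World frame = base frame: x ahead of the robot, y to its left, z up, the work surface at z = 0. Lengths are in m, angles in degrees, forces in N, time in s.
With the tool pointing down it reaches from about 0.4 to 0.825 m from the base axis. Payload 7 kg.
Tool frame: the origin (TCP) lies on the centre line of the jaws, within the pads' length; the fingertips stand 11 mm ahead of it and the grasp point (between the pads) lies 8 mm behind it; z points along the fingers, y is the line along which they close (so a half turn about z gives the same grasp; the last joint's range is limited). The gripper opens to 88 mm and grips with 3 to 60 N. Pads are 19 mm wide; open, the fingers measure 130 mm over their backs; the gripper's body (78 mm by 193 mm) begins 47 mm behind the grasp point.
Start: joints at [-52.764, 20.546, 0.682, 0, -70.136, -16.507], TCP at [0.239, -0.631, 0.238] pointing down, gripper open.
Joint ranges: [-176.03, 176.03], [-82.01, 121.73], [-58.28, 71.71], [-173.87, 95.51], [-174.79, -0.11], [-173.66, 173.66]. Speed limits (degrees/s): [136.94, 136.94, 172.46, 180, 180, 180].

### API

Orientations are given as [roll, pitch, yaw] about the fixed x, y, z axes, in that order (R = Rz(yaw) Ry(pitch) Rx(roll)).
In Python, from plant import r, capture, camera_model, job gives the robot as it stands.
- The arm moves only by the tool drive_tool, never from a script. Its argument "increments" is a list that holds one entry, the list of rows, each a list of 5 numbers: the gripper's target within -1 to 1 (fully open at 1, half-way at 0, shut at -1), then the shift along the tool's x, y, z scaled (see below), then the turn about the tool's z scaled (see below). In form: [[[gripper, tx, ty, tz, roll], ...]]. A call has 1 to 5 rows; each row is the pose to reach, as a shift and turn from the pose commanded when the call began, along the tool's axes at that moment, turning the shorter way round; what a row does not reach only later rows make up. The controller multiplies each number of a shift by 120 mm and each number of a turn by 360 degrees. A row lasts 1/8 s, in which the tool goes at most 62.5 mm and 10.7 degrees, less where a joint would pass 70% of its speed; a pose out of reach is approached as far as the arm can. A call with a number of a shift or a turn outside -1 to 1 is refused whole. A call with a gripper value outside its range is refused whole. The fingers move at their own pace and stop on an object; "squeeze" is the grip in N (left out, the last holds). Time passes only in rows, so rows that repeat a pose let the fingers close. It gives the time, the measured TCP pose, the force, the opening and the grip force at its end, in the units of the state.
- r.get_state(): the state, without advancing time (a new reading comes with each control period).
- capture(name): name is "side" or "top" or "wrist"; returns the picture (400x640x3 uint8, red, green, blue); there is no depth.
- camera_model(name): a dict with "camera_matrix" (3x3 intrinsics, pixels), "rvec" (rotation vector, rad) and "tvec" (3), from world to camera coordinates, as OpenCV has them. Camera axes: x right, y down, z forward; pixel columns grow to the right and rows downward; lengths in m; the calibration is good to about 2 mm. A picture is of the moment at which its call begins: read the wrist's pose just before it. camera_model takes no time and is no camera call; for the wrist camera it gives the pose at the moment of the call.
- job.close_job(): hands the job in; it is judged then, once.
The state is a dict: "time_s": time; "joints": joint angles; "qd": joint speeds; "joint_torque": joint torques, N m; "tcp_pos": TCP position; "eef_rot": TCP orientation; "contact_force": force on the tool from outside, world axes, zero at the start; "moment": the same for the moment, N m; "gripper_width": finger opening in m; "gripper_force": force on a finger pad.
Only numpy, scipy, OpenCV 4.12 (cv2) and the standard library are available. Lean on these libraries where they do the work, as an engineer would, in place of code of your own. Each camera call takes 0.05 s, during which the arm holds its last target. There are 200 camera calls.

### The job

The depth adjuster on the blue bottle jig is set right but its brass lock ring is loose. Gently put the yellow counter-hold spanner flat down over the square on top of the adjuster barrel, with its tail between the two steel posts, so that the barrel is held still while you turn the lock ring clockwise (seen from above) until it comes up snug, without forcing it. Then lift the spanner off and lay it flat back on the black mat, leaving everything else alone.

Things in the scene. Friction and masses are not known exactly. Their poses are not given: they have to be found in the camera images.
- housing: The jig, fixed to the table: dark steel base plate (185 x 90 mm, 10 mm thick) with a blue block 70 x 70 mm whose flat top is 40 mm above the table. Its origin is on the table under the barrel's vertical axis; its x axis points from the barrel to the two steel posts, z up. The base plate reaches from x = -65 to +120 mm.
- yoke: The two upright steel posts of the jig, 12 x 12 mm, their tops 84 mm above the table, standing 95 mm from the barrel axis along the jig's x axis, centred 16 mm either side of it (clear gap 20 mm). They stand on a blue pillar (20 x 50 mm, part of the housing) whose flat top, 65 mm above the table, carries the spanner's tail. Origin: on the table under the middle of the gap.
- barrel_shoulder (a point): Centre of the barrel's round steel shoulder (40 mm diameter, 65 mm above the table), on its axis; z up, x and y along the flats of the square. Above the shoulder stands a square 24 x 24 mm, 12 mm high, topped by a 10 mm high cone nose (23 mm tapering to 12 mm diameter). The lock ring is just below the shoulder.
- barrel (a joint): Barrel angle (rad), 0 = its setting, with the flats along the jig's x and y; positive = clockwise from above. Starts within 0.04 of 0, turns easily (0.12 N m) and must stay within 0.25 of 0, or the setting is lost. The loose ring drags it round unless the spanner holds it; even then it creeps by up to about 0.16 until the tail meets a post, and a few hundredths more under load.
- ring_mid (a point): Centre of the brass knurled lock ring, on the barrel axis, half-way up: 64 mm outside diameter, 19 mm high, from 41.5 to 60.5 mm above the table. Meant to be gripped across its diameter from above, fingers either side of the spanner's head, clear of its tail.
- lock_ring (a joint): Angle of the lock ring relative to the barrel (rad), grows clockwise seen from above (tightening). Starts at 0 to 0.3 (loose); it drags with about 0.25 N m until it comes up hard on its seat at 1.10. Snug is a torque of about 0.8 N m on the seated ring (0.55 to 1.2 is right: a push of 4 to 12 N of the spanner's tail on its post); more strains the thread.
- spanner: Yellow counter-hold spanner, loose, 0.16 kg (0.11 to 0.22). Its origin is the centre of the eye on its underside, x points along the tail, z up. Flat head 38 x 38 mm, 10 mm thick, with a square through hole 26.5 x 26.5 mm (1.25 mm play each side of the barrel's square); the tail is a bar 10 mm wide and 10 mm thick reaching to x = 115 mm.
- spanner_eye (a point): Centre of the spanner's square hole, on its underside; axes as the spanner's. Seated, it coincides with barrel_shoulder.
- spanner_grip (a point): Middle of the spanner's black grip bar, which bridges the head straight above the eye, 31.5 mm above the underside. The bar is 38 mm long (along the tail's direction), 14 mm wide and 15 mm high (24 to 39 mm above the underside) and stands on two short legs at its ends; pinch it across its width from above. The centre of mass lies about 7 mm towards the tail (the tail is a light hollow bar).
- spanner_tail (a point): Point of the spanner's tail that lies between the posts when seated: 95 mm from the eye, 5 mm above the underside.
- mat: Black rubber tool mat, fixed, 210 x 160 x 4 mm, its top 4 mm above the table; origin at the centre of its underside, x along the 210 mm side. The spanner starts lying on it.
- amber_bottle: Bystander: amber glass bottle, 60 mm diameter, 190 mm tall, standing; origin under its centre.
- green_bottle: Bystander: green glass bottle, 62 mm diameter, 200 mm tall, standing; origin under its centre.
- tin: Bystander: drinks can, 66 mm diameter, 100 mm tall, standing; origin under its centre.
- cap_cup: Bystander: blue plastic cup, 76 mm diameter, 70 mm tall; origin under its centre.
- spare_ring: Bystander: small spare brass ring lying flat, 48 mm diameter, 12 mm high; origin under its centre.
- driver: Bystander: screwdriver lying down, about 200 mm long along its x; leave it.
- jar: Bystander: clear plastic jar with green lid, 72 mm diameter, 90 mm tall; origin under its centre.
Things that resemble listed ones, but are neither listed nor needed, are in the scene too. Of the things that look like the spanner, take the one that is nearest to the robot's base at the start.

How it is judged (in metres and radians):
On the way, in this order (a step that is already met when the one before it is completed fails the run):
1. the spanner is seated flat on the barrel's shoulder with its tail between the posts (horizontal distance between spanner_eye and barrel_shoulder below 0.005 m and z of spanner_eye in the frame of barrel_shoulder between -0.004 and 0.004 m and y of spanner_tail in the frame of housing between -0.01 and 0.01 m and x of spanner_tail in the frame of housing above 0.08 m), for 0.2 s.
2. the lock ring is on its seat and drawn up snug: the held-back spanner pushes on a post with more than 4 N (value of joint lock_ring above 1.05 rad and contact force between spanner and yoke above 4 N and horizontal distance between spanner_eye and barrel_shoulder below 0.005 m and z of spanner_eye in the frame of barrel_shoulder between -0.004 and 0.004 m), for 0.15 s.
3. the spanner lies on the mat again (x of spanner_grip in the frame of mat between -0.105 and 0.105 m and y of spanner_grip in the frame of mat between -0.08 and 0.08 m and height (world z) of spanner_grip below 0.041 m and angle between spanner_grip's own z axis and vertical below 0.15 rad and linear speed of spanner below 0.02 m/s), for 0.2 s.
At the end, for the whole second after the job is handed in: The lock ring is on its seat (over 1.05 rad) after having been drawn up snug, the barrel is within 0.25 rad of its setting, and the spanner lies flat (within 0.15 rad) and at rest with the middle of its grip over the mat (all of step 3 and value of joint lock_ring above 1.05 rad and value of joint barrel between -0.25 and 0.25 rad); the robot touches nothing.
It fails at once if the barrel is turned more than 0.25 rad from its setting (value of joint barrel above 0.25 rad or value of joint barrel below -0.25 rad).
It fails at once if the lock ring is over-tightened: with the hand over the ring, the spanner pushes on a post with more than 12 N (about 1.25 N m on the ring) (contact force between spanner and yoke above 12 N and horizontal distance between the grasp point and ring_mid below 0.025 m).
It fails at once if rough handling: the spanner is pushed against the posts with more than 40 N (contact force between spanner and yoke above 40 N).
It fails at once if a bystander is moved more than 30 mm (distance of any of amber_bottle, green_bottle, tin, cap_cup, spare_ring, driver, jar from where it was at the start of the episode above 0.03 m).
It also fails if it takes over 72 s, if anything falls off the work surface, if the arm or the gripper's body presses on something with over 40 N, if the wrist force passes 120 N, or if a joint passes its speed limit or range.

## Working session

There is one attempt and no reset: what is moved stays moved. The work goes in short steps, Python scripts to look and compute and a tool call to move; the robot and the scene stay as the last step left them, time stands still between calls to the robot, and variables do not carry over. Pictures are saved under pics/ and viewed, at most 10 in all, crops included, and the job is handed in when it is done.

Besides the shell and the picture viewer there is one more tool, called after "Request:" by a JSON object that holds its "op" and its "data". drive_tool: Moves the arm, as the interface text tells. Its arguments: {"type":"object","properties":{"increments":{"type":"array"},"squeeze":{"type":"number"}},"required":["increments"]}

```bash
mkdir -p pics; python3 - <<'E'
from plant import r,capture,camera_model
import cv2
print(r.get_state())
for n in("top","side"):
    cv2.imwrite(f"pics/{n}0.png",capture(n)[:,:,::-1])
    m=camera_model(n);print(n,m)
E
```

```text
{'time_s': 0.0, 'joints': array([-5.27645200e+01,  2.05918551e+01,  6.33046983e-01, -1.98606476e-02,
       -7.01360612e+01, -1.65091187e+01]), 'qd': array([-0.02416658, -0.0327939 ,  0.09967144,  0.00152631, -0.05372513,
       -0.01489069]), 'joint_torque': array([-5.42303678e-04, -5.82724357e+01,  2.93059194e+01,  6.99701786e+00,
        7.06247418e-03, -1.53426822e-04]), 'tcp_pos': array([ 0.2387136 , -0.63086818,  0.23661323]), 'eef_rot': array([ 1.79903736e+02, -9.06091799e-03, -1.59280395e+02]), 'contact_force': array([-0.11653397, -0.25991182,  0.56182415]), 'moment': array([-0.02461626,  0.07043398,  0.01528692]), 'gripper_force': 0.0, 'gripper_width': 0.0875016642063957}
top {'camera_matrix': array([[384.65126149,   0.        , 321.56511828],
       [  0.        , 384.65126149, 196.26911412],
       [  0.        ,   0.        ,   1.        ]]), 'rvec': array([ 2.21751703, -2.15937458,  0.10299167]), 'tvec': array([-0.02937017,  0.61933589,  0.97857294])}
side {'camera_matrix': array([[477.64160163,   0.        , 328.98928891],
       [  0.        , 477.64160163, 198.39044447],
       [  0.        ,   0.        ,   1.        ]]), 'rvec': array([ 0.50120761, -2.83040826,  0.98841813]), 'tvec': array([0.55885961, 0.18373235, 1.23021   ])}
```

View pics/top0.png

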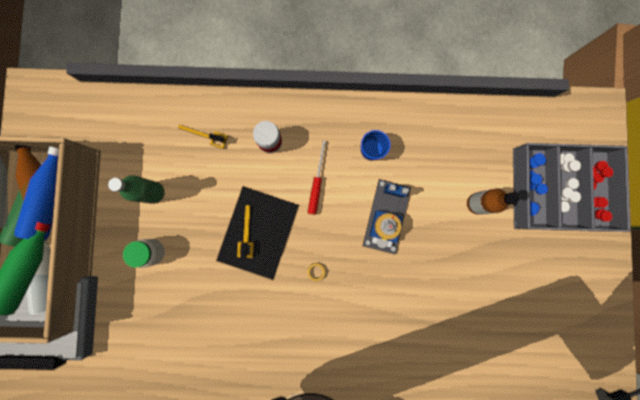

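View pics/side0.png

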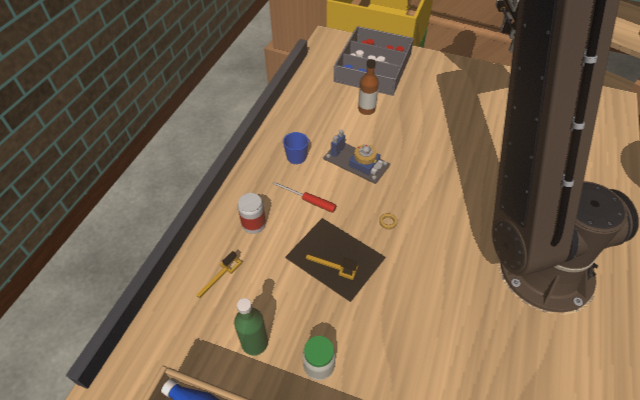

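The two spanner-like things are at top (248,235), on the mat, and at (205,135), further back by the tin. The base is near (300,400), so the one on the mat is nearer and it also lies on the mat as described. The jig's ring is near (387,227), with its posts near (398,188). I'll confirm with an enlarged crop and measure.

```bash
cat > h.py <<'E'
import numpy as np,cv2
from plant import r,capture,camera_model
def ray(m,uv,z):
    R=cv2.Rodrigues(m["rvec"])[0];c=-R.T@m["tvec"].ravel()
    p=np.atleast_2d(np.array(uv,float));p=np.c_[p,np.ones(len(p))]
    d=(R.T@np.linalg.inv(m["camera_matrix"])@p.T).T
    return c+d*((z-c[2])/d[:,2])[:,None]
def proj(m,P): return cv2.projectPoints(np.atleast_2d(np.array(P,float)),m["rvec"],m["tvec"],m["camera_matrix"],None)[0][:,0]
def hsv(im): return cv2.cvtColor(im,cv2.COLOR_RGB2HSV)
def blobs(mask,amin):
    cs=cv2.findContours(mask,cv2.RETR_EXTERNAL,cv2.CHAIN_APPROX_NONE)[0]
    return [c for c in cs if cv2.contourArea(c)>amin]
E
python3 - <<'E'
from h import *
im=cv2.imread("pics/top0.png");m=camera_model("top")
a=cv2.resize(im[180:285,210:310],None,fx=4,fy=4,interpolation=2);b=cv2.resize(im[170:260,350:425],None,fx=5,fy=5,interpolation=2)[:420]
cv2.imwrite("pics/c.png",np.hstack([a,b]))
print(ray(m,[[248,235],[205,135]],.02),proj(m,[0,0,0]))
h=cv2.cvtColor(im,cv2.COLOR_BGR2HSV)
dark=cv2.inRange(h,(0,0,0),(180,255,45))
for c in blobs(dark,1000):
    R=cv2.minAreaRect(c); print(R, ray(m,cv2.boxPoints(R),.004)[:,:2].round(3).tolist(), ray(m,[R[0]],.004))
y=cv2.inRange(h,(20,120,90),(32,255,255)); 
for c in blobs(y,30):
    R=cv2.minAreaRect(c); print('y',R,cv2.contourArea(c))
E
```

```text
[[0.51444154 0.1749799  0.02      ]
 [0.77404765 0.29883398 0.02      ]] [[310.02047776 439.71374915]]
((257.5194091796875, 232.50674438476562), (57.901763916015625, 77.243408203125), 19.179006576538086) [[0.448, 0.255], [0.642, 0.197], [0.595, 0.05], [0.403, 0.11]] [[0.5211917  0.15301291 0.004     ]]
((317.4134521484375, 84.65478515625), (491.26068115234375, 5.975085735321045), 1.8676787614822388) [[0.919, 0.668], [0.935, 0.669], [0.934, -0.669], [0.917, -0.668]] [[0.92597518 0.0059994  0.004     ]]
((11.5, 35.0), (70.0, 23.0), 90.0) [[1.136, 0.879], [1.138, 0.817], [0.941, 0.801], [0.939, 0.862]] [[1.03761535 0.83972054 0.004     ]]
y ((238.37298583984375, 249.39756774902344), (3.8930366039276123, 15.210004806518555), 5.19442892074585) 39.5
y ((388.10003662109375, 225.80003356933594), (23.084625244140625, 24.349536895751953), 71.56504821777344) 113.0
y ((246.08152770996094, 223.53231811523438), (5.436061859130859, 37.22038269042969), 3.1798300743103027) 163.0
y ((202.1000213623047, 135.3000030517578), (51.42957305908203, 6.708205223083496), 26.56505012512207) 100.5
y ((632.5, 161.0), (128.0, 13.0), 90.0) 1330.5
```

View pics/c.png

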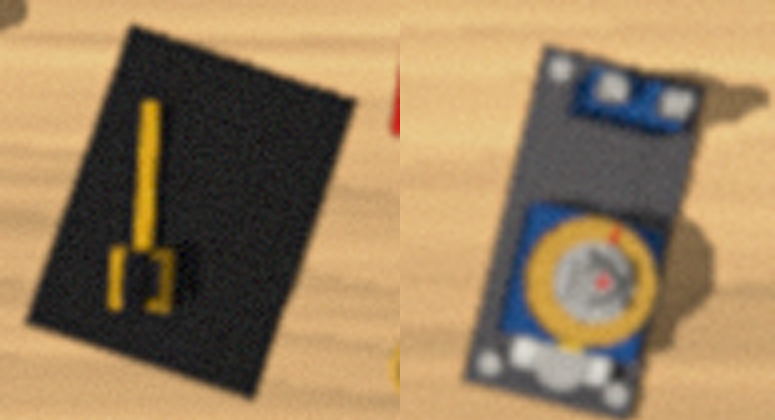

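The left half of the crop shows the spanner, with its tail tip at top-image (247.5,205) and its head at (245,250). The right half shows the jig, with the ring at (388.4,226.6) and post tops at (392.6,187) and (405.6,190.6). This confirms the mat spanner as the right one.

```bash
python3 - <<'E'
from h import *
m=camera_model("top")
t=ray(m,[[247.5,205]],.014)[0];e=ray(m,[[245,250]],.014)[0]
rg=ray(m,[[388.4,226.6]],.0605)[0];po=ray(m,[[392.6,187],[405.6,190.6]],.084)
d=t-e;print('eye',e,'tail',t,'ang',np.degrees(np.arctan2(d[1],d[0])),np.hypot(*d[:2]))
q=po.mean(0)-rg;print('ring',rg,'posts',po,'ang',np.degrees(np.arctan2(q[1],q[0])),np.hypot(*q[:2]))
for n,uv,z in(('amber top',(490,200),.15),('greenb',(118,185),.2),('driver',(318,180),.02),('tin',(267,133),.1),('cup',(374,143),.07),('spare',(317,271),.012),('jar',(136,254),.09)):print(n,ray(m,[uv],z)[0].round(3))
w=camera_model("wrist");s=r.get_state()
R=cv2.Rodrigues(w["rvec"])[0];print(w["camera_matrix"][0],'campos',-R.T@w["tvec"].ravel(),'fwd',R[2],'right',R[0])
E
```

```text
eye [0.47532538 0.18220058 0.014     ] tail [0.59248635 0.18052129 0.014     ] ang -0.8211742157849421 0.11717300790766752
ring [ 0.54540495 -0.18179558  0.0605    ] posts [[ 0.64287606 -0.18651314  0.084     ]
 [ 0.63484645 -0.21874382  0.084     ]] ang -12.566675710492422 0.09575014947680965
amber top [ 0.612 -0.398  0.15 ]
greenb [0.618 0.425 0.2  ]
driver [ 0.663 -0.002  0.02 ]
tin [0.765 0.125 0.1  ]
cup [ 0.755 -0.141  0.07 ]
spare [ 0.426 -0.006  0.012]
jar [0.464 0.428 0.09 ]
[334.30093489   0.         325.84091545] campos [ 0.16842976 -0.65884342  0.38280344] fwd [ 0.25998942  0.09961902 -0.96045903] right [-0.35323226  0.93553459  0.00141639]
```

Request:
{"op": "drive_tool", "data": {"increments": [[[1, -0.24, 0.16, 0, 0], [1, -0.5, 0.32, 0, 0], [1, -0.75, 0.48, 0, 0], [1, -0.95, 0.62, 0, 0]]]}}

```text
time_s: 0.6
tcp_pos: [0.3198, -0.5201, 0.2372]
eef_rot: [180.0, -0.0, -159.3]
contact_force: [0.4, 0.3, 1.0]
gripper_width: 0.0877
gripper_force: 0.0
```

Request:
{"op": "drive_tool", "data": {"increments": [[[1, -0.32, 0.21, 0, 0], [1, -0.64, 0.42, 0, 0], [1, -0.95, 0.62, 0, 0]]]}}

```text
time_s: 0.98
tcp_pos: [0.4, -0.41, 0.2373]
eef_rot: [180.0, -0.0, -159.3]
contact_force: [-0.3, -1.6, -0.2]
gripper_width: 0.0875
gripper_force: 0.0
```

Request:
{"op": "drive_tool", "data": {"increments": [[[1, -0.32, 0.21, 0, 0], [1, -0.64, 0.42, 0, 0], [1, -0.95, 0.62, 0, 0]]]}}

```text
time_s: 1.35
tcp_pos: [0.4803, -0.3, 0.2373]
eef_rot: [180.0, -0.0, -159.3]
contact_force: [0.7, -0.2, 0.8]
gripper_width: 0.0878
gripper_force: 0.0
```

Request:
{"op": "drive_tool", "data": {"increments": [[[1, -0.24, 0.16, 0, 0.023], [1, -0.5, 0.32, 0, 0.046], [1, -0.75, 0.48, 0, 0.069], [1, -0.95, 0.62, 0, 0.0925], [1, -0.95, 0.62, 0, 0.0925]]]}}

```text
time_s: 1.98
tcp_pos: [0.5607, -0.19, 0.2369]
eef_rot: [180.0, -0.1, 167.5]
contact_force: [0.3, -0.9, -0.7]
gripper_width: 0.0876
gripper_force: 0.0
```

```bash
python3 - <<'E'
from h import *
s=r.get_state();print(s['time_s'],s['tcp_pos'],s['eef_rot'],s['joints'])
np.savez("jig.npz",**camera_model("wrist"))
cv2.imwrite("pics/jig.png",capture("wrist")[:,:,::-1])
E
```

```text
1.975 [ 0.56074153 -0.19003472  0.23693011] [ 1.79997445e+02 -5.06754115e-02  1.67495844e+02] [ 1.71550270e-01  1.28531011e+01 -1.01692692e+01 -1.47856685e-02
 -6.70265100e+01 -1.02669931e+02]
```

View pics/jig.png

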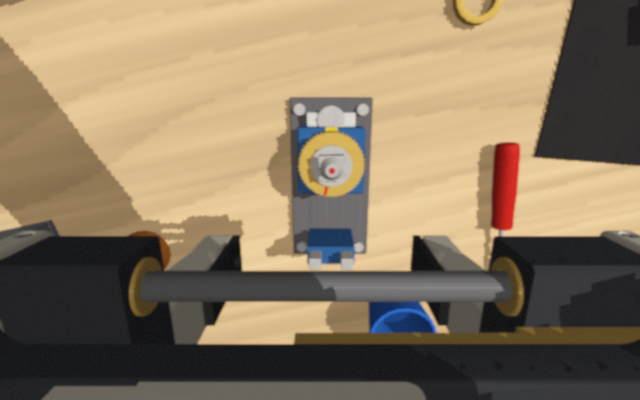

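The wrist view shows the jig with its ring at (331,164), nose at (332,171), posts at (315,263) and (347,263), and the plate spanning x 290–372 and y 97–253.

```bash
python3 - <<'E'
from h import *
m=dict(np.load("jig.npz"));im=cv2.imread("pics/jig.png");h=cv2.cvtColor(im,cv2.COLOR_BGR2HSV)
br=cv2.inRange(h,(18,110,110),(32,255,255));br[:,:280]=0;br[:,380:]=0;br[:120]=0;br[210:]=0
c=max(blobs(br,50),key=cv2.contourArea);print('ring',cv2.fitEllipse(c),cv2.minEnclosingCircle(c))
pts=ray(m,c[:,0],.0605)[:,:2].astype(np.float32);print(cv2.minEnclosingCircle(pts),cv2.fitEllipse(pts))
pl=cv2.inRange(h,(0,0,40),(180,110,125)); pl[:,:270]=0;pl[:,390:]=0;pl[:90]=0;pl[245:]=0
E=[]
for lo,hi in((280,300),(360,385)):
    P=[]
    for y in list(range(104,122))+list(range(200,226)):
        g=np.abs(np.diff(cv2.cvtColor(im,cv2.COLOR_BGR2LAB)[y,lo:hi,2].astype(float)));k=int(g.argmax());P.append([lo+np.average(np.arange(len(g))[max(0,k-2):k+3],weights=g[max(0,k-2):k+3]+1e-6)+.5,y])
    W=ray(m,P,.01)[:,:2].astype(np.float32);l=cv2.fitLine(W,cv2.DIST_HUBER,0,.001,.001)[:,0];print('edge',l,np.degrees(np.arctan(l[1]/l[0])))
    E.append(l)
n=np.array([-np.sin(np.arctan2(E[0][1],E[0][0])),np.cos(np.arctan2(E[0][1],E[0][0]))])
print('sep',n@(E[1][2:]-E[0][2:]), 'offset ring->edges',[n@(e[2:]-np.array(cv2.minEnclosingCircle(pts)[0])) for e in E])
print('nose',ray(m,[[332,171]],.087),'posts',ray(m,[[315,263],[347,263]],.084))
z=cv2.resize(im[85:275,270:390],None,fx=3,fy=3,interpolation=2);cv2.imwrite("pics/jigz.png",z)
E
```

```text
ring ((330.7262268066406, 162.8628692626953), (59.43102264404297, 62.014408111572266), 1.565786600112915) ((330.5, 161.5), 34.79233932495117)
((0.5447757840156555, -0.18287627398967743), 0.034355536103248596) ((0.5459637641906738, -0.18304061889648438), (0.058038849383592606, 0.06101643294095993), 78.5390625)
edge [ 0.9753998  -0.22044317  0.5342681  -0.22563139] -12.735064
edge [ 0.9748133  -0.22302252  0.6016948  -0.15042612] -12.886622
sep 0.088218965 offset ring->edges [np.float64(-0.04401967877601809), np.float64(0.044199287358337)]
nose [[ 0.5478924  -0.18267954  0.087     ]] posts [[ 0.63517361 -0.21874132  0.084     ]
 [ 0.64204003 -0.1879084   0.084     ]]
```

View pics/jigz.png

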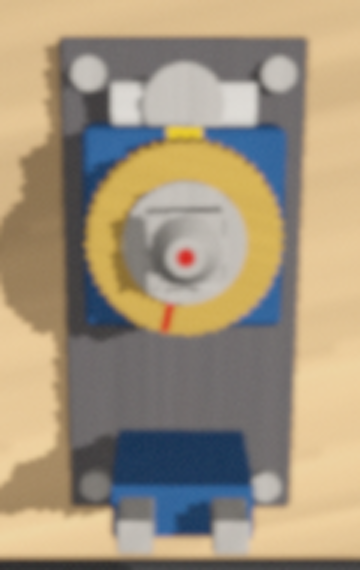

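The red nose dot is at crop (186,258), which puts the barrel axis at about (0.547,-0.183) and the jig's x axis at about -12.8°. Next I'll move over the spanner.

Request:
{"op": "drive_tool", "data": {"increments": [[[1, 0.17, 0.31, 0, 0], [1, 0.34, 0.63, 0, 0], [1, 0.508, 0.945, 0, 0]]]}}

```text
time_s: 2.4
tcp_pos: [0.5242, -0.0675, 0.2375]
eef_rot: [-180.0, -0.0, 167.5]
contact_force: [0.8, 0.4, -0.5]
gripper_width: 0.0876
gripper_force: 0.0
```

Request:
{"op": "drive_tool", "data": {"increments": [[[1, 0.17, 0.31, 0, 0], [1, 0.34, 0.63, 0, 0], [1, 0.508, 0.945, 0, 0]]]}}

```text
time_s: 2.78
tcp_pos: [0.4896, 0.0566, 0.2377]
eef_rot: [180.0, 0.0, 167.5]
contact_force: [-0.2, -0.6, -0.6]
gripper_width: 0.0876
gripper_force: 0.0
```

Request:
{"op": "drive_tool", "data": {"increments": [[[1, 0.17, 0.31, 0.16, -0.016], [1, 0.34, 0.63, 0.32, -0.0325], [1, 0.508, 0.945, 0.475, -0.0325], [1, 0.508, 0.945, 0.475, -0.0325], [1, 0.508, 0.945, 0.475, -0.0325]]]}}

```text
time_s: 3.4
tcp_pos: [0.4556, 0.1797, 0.1807]
eef_rot: [-180.0, -0.0, 179.2]
contact_force: [0.1, -0.7, -0.5]
gripper_width: 0.0875
gripper_force: 0.0
```

```bash
python3 - <<'E'
from h import *
s=r.get_state();print(s['time_s'],s['tcp_pos'],s['eef_rot'],s['joints'])
np.savez("sp.npz",**camera_model("wrist"))
im=capture("wrist")[:,:,::-1]
cv2.imwrite("pics/sp.png",im)
m=camera_model("wrist")
h=cv2.cvtColor(im,cv2.COLOR_BGR2HSV)
y=cv2.inRange(h,(18,110,70),(34,255,255))
for c in blobs(y,80):
    R=cv2.minAreaRect(c);print('y',R,cv2.contourArea(c),ray(m,cv2.boxPoints(R),.014)[:,:2].round(4).tolist())
E
```

```text
3.4 [0.45562709 0.17969366 0.1806948 ] [-1.79984148e+02 -2.03211256e-03  1.79198711e+02] [ 4.45858433e+01  5.73184042e+00 -2.68556375e+01  1.14948723e-02
 -5.74252345e+01 -1.35393322e+02]
y ((466.49993896484375, 334.9999694824219), (344.99993896484375, 15.999998092651367), -0.0) 4178.0 [[0.6399, 0.1399], [0.619, 0.1408], [0.625, 0.5198], [0.6461, 0.525]]
y ((508.6399230957031, 286.68939208984375), (59.23850631713867, 28.918209075927734), 83.2901611328125) 857.5 [[0.54, 0.347], [0.5367, 0.376], [0.607, 0.3937], [0.6108, 0.3631]]
y ((143.1899871826172, 286.1700134277344), (30.12274932861328, 60.2454948425293), 8.130102157592773) 915.5 [[0.5993, -0.0427], [0.5289, -0.021], [0.5341, 0.0088], [0.6052, -0.0113]]
y ((329.0, 251.0), (40.0, 12.0), 90.0) 474.5 [[0.5064, 0.1747], [0.5066, 0.1867], [0.5513, 0.1864], [0.5511, 0.1739]]
y ((329.0, 202.5), (41.0, 42.0), 90.0) 922.0 [[0.4556, 0.1612], [0.4563, 0.2016], [0.4983, 0.2018], [0.4976, 0.1599]]
y ((133.5, 150.0), (50.0, 55.0), 90.0) 2135.5 [[0.399, -0.0224], [0.3998, 0.028], [0.4466, 0.0209], [0.4457, -0.0317]]
```

View pics/sp.png

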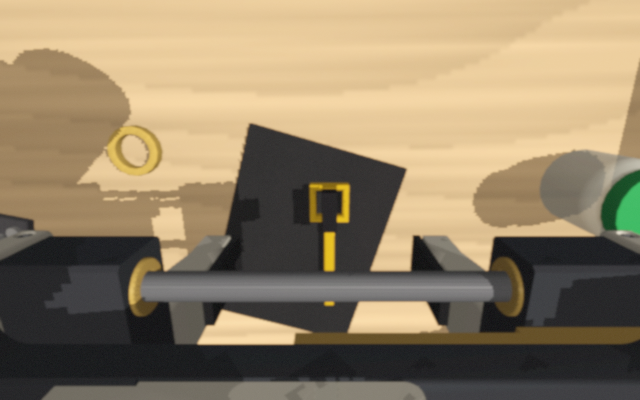

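The head outline is centred at (329,202), which gives an eye position of about (0.477,0.181). The tail runs along column 329, so the spanner is aligned with the tool yaw. I'll descend and grip it.

Request:
{"op": "drive_tool", "data": {"increments": [[[0.2, -0.09, 0.006, 0.3, 0], [0, -0.178, 0.013, 0.6, 0], [-0.3, -0.178, 0.013, 0.9, 0], [-0.3, -0.178, 0.013, 0.9, 0]]], "squeeze": 20}}

```text
time_s: 3.95
tcp_pos: [0.476, 0.1792, 0.0709]
eef_rot: [-179.8, -0.2, 179.0]
contact_force: [-0.6, -0.1, 0.1]
gripper_width: 0.0532
gripper_force: 0.0
```

Request:
{"op": "drive_tool", "data": {"increments": [[[-0.3, 0, 0, 0.18, 0], [-0.3, 0, 0, 0.364, 0], [-0.3, 0, 0, 0.364, 0]]]}}

```text
time_s: 4.32
tcp_pos: [0.4772, 0.1809, 0.0295]
eef_rot: [-180.0, -0.0, 179.1]
contact_force: [-0.3, -0.3, 0.2]
gripper_width: 0.0311
gripper_force: 0.0
```

Request:
{"op": "drive_tool", "data": {"increments": [[[-1, 0, 0, 0, 0], [-1, 0, 0, 0, 0], [-1, 0, 0, 0, 0], [-1, 0, 0, 0, 0], [-1, 0, 0, 0, 0]]], "squeeze": 30}}

```text
time_s: 4.95
tcp_pos: [0.4776, 0.1821, 0.0301]
eef_rot: [179.9, 0.1, 179.2]
contact_force: [-2.5, 0.1, 8.3]
gripper_width: 0.0139
gripper_force: 30.0
```

Request:
{"op": "drive_tool", "data": {"increments": [[[-1, 0, 0, -0.05, 0], [-1, 0, 0, -0.3, 0], [-1, 0, 0, -0.6, 0], [-1, 0, 0, -1, 0], [-1, 0, 0, -1, 0]]]}}

```text
time_s: 5.58
tcp_pos: [0.4787, 0.1829, 0.1529]
eef_rot: [179.7, 0.3, 179.2]
contact_force: [-0.5, 0.2, -3.0]
gripper_width: 0.0137
gripper_force: 30.0
```

```bash
python3 - <<'E'
from h import *
s=r.get_state();print(s['time_s'],s['tcp_pos'],s['eef_rot'],s['contact_force'],s['moment'])
m=camera_model("wrist");np.savez("held.npz",**m)
im=capture("wrist")[:,:,::-1].copy()
cv2.imwrite("pics/held.png",im)
p=s['tcp_pos'];print('tcp px',proj(m,[p,p+[-.019,0,-.0235],p+[.019,0,-.0235],p+[0.115,0,-.0235]]))
E
```

```text
5.575 [0.47873776 0.18287832 0.15288694] [179.74287325   0.32527433 179.16340705] [-0.49990522  0.22589282 -2.98403671] [-0.00762387 -0.02422806  0.0681799 ]
tcp px [[328.40010673 262.94674959]
 [327.40059116 210.0146747 ]
 [328.33666504 273.67330319]
 [330.28571702 406.22050762]]
```

View pics/held.png

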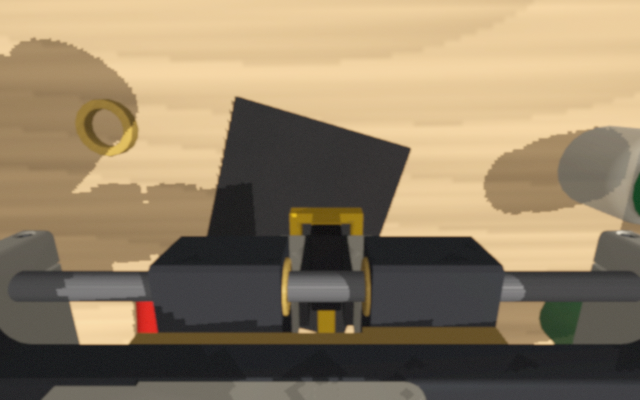

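The held spanner's near head edge is at rows 208 to about 236, columns 290–363. I'll compare this with the prediction to get its offset in the hand.

```bash
python3 - <<'E'
from h import *
m=dict(np.load("held.npz"));p=np.array([0.47873776,0.18287832,0.15288694])
im=cv2.imread("pics/held.png");h=cv2.cvtColor(im,cv2.COLOR_BGR2HSV)
y=cv2.inRange(h,(18,110,60),(34,255,255));
print(h[200:238,326,2].tolist());print([ (v,np.flatnonzero(y[v,270:380])[[0,-1]]+270) for v in (212,216,220,224,228,232)])
for dx in(-.019,):
  for dz in(-.0261,-.0161):
    for dy in(-.019,.019): print(dx,dz,dy,proj(m,p+[dx,dy,dz])[0])
print(ray(m,[[326.5,207.5]],p[2]-.0261)[0]-p)
E
```

```text
[54, 53, 53, 52, 51, 55, 61, 82, 105, 112, 112, 114, 113, 114, 116, 116, 116, 116, 114, 116, 115, 117, 121, 116, 86, 48, 23, 18, 23, 20, 19, 18, 19, 19, 20, 23, 26, 21]
[(212, array([289, 362])), (216, array([288, 363])), (220, array([289, 363])), (224, array([289, 363])), (228, array([289, 363])), (232, array([289, 363]))]
-0.019 -0.0261 -0.019 [292.24521661 209.03883519]
-0.019 -0.0261 0.019 [362.46535808 207.91517575]
-0.019 -0.0161 -0.019 [290.45779349 215.22960551]
-0.019 -0.0161 0.019 [364.60846844 214.04272119]
[-0.01956403 -0.00045503 -0.0261    ]
```

Request:
{"op": "drive_tool", "data": {"increments": [[[-1, -0.03, -0.15, 0, 0], [-1, -0.09, -0.45, 0, 0], [-1, -0.153, -0.759, 0, 0]]]}}

```text
time_s: 6.0
tcp_pos: [0.493, 0.0883, 0.1474]
eef_rot: [-179.9, -0.2, 179.2]
contact_force: [-0.1, -0.7, -2.2]
gripper_width: 0.0138
gripper_force: 30.0
```

Request:
{"op": "drive_tool", "data": {"increments": [[[-1, -0.05, -0.25, 0, 0], [-1, -0.1, -0.5, 0, 0], [-1, -0.153, -0.759, 0, 0]]]}}

```text
time_s: 6.38
tcp_pos: [0.5098, -0.0032, 0.1474]
eef_rot: [-179.9, -0.2, 179.1]
contact_force: [0.6, -0.2, -1.2]
gripper_width: 0.0134
gripper_force: 30.0
```

Request:
{"op": "drive_tool", "data": {"increments": [[[-1, -0.05, -0.25, 0, 0], [-1, -0.1, -0.5, 0, 0], [-1, -0.153, -0.759, 0, 0]]]}}

```text
time_s: 6.75
tcp_pos: [0.5266, -0.0944, 0.1473]
eef_rot: [-180.0, -0.2, 179.1]
contact_force: [0.6, -0.7, -1.7]
gripper_width: 0.0136
gripper_force: 30.0
```

Request:
{"op": "drive_tool", "data": {"increments": [[[-1, -0.05, -0.25, 0, 0.01], [-1, -0.1, -0.5, 0, 0.02], [-1, -0.153, -0.759, 0, 0.0333], [-1, -0.153, -0.759, 0, 0.0333], [-1, -0.153, -0.759, 0, 0.0333]]]}}

```text
time_s: 7.38
tcp_pos: [0.5436, -0.1843, 0.1475]
eef_rot: [-180.0, -0.2, 167.1]
contact_force: [0.2, -1.2, -2.3]
gripper_width: 0.0138
gripper_force: 30.0
```

```bash
python3 - <<'E'
from h import *
s=r.get_state();print(s['time_s'],s['tcp_pos'],s['eef_rot'],s['contact_force'],s['moment'])
m=camera_model("wrist");np.savez("hov.npz",**m)
im=capture("wrist")[:,:,::-1];cv2.imwrite("pics/hov.png",im)
t=capture("top")[:,:,::-1];sd=capture("side")[:,:,::-1]
cv2.imwrite("pics/hov3.png",np.hstack([cv2.resize(im[80:340,200:460],(400,400)),cv2.resize(sd[90:220,290:420],(400,400),interpolation=2)]))
E
```

```text
7.375 [ 0.54361909 -0.18428962  0.14751525] [-1.79984430e+02 -1.54765443e-01  1.67112535e+02] [ 0.24820659 -1.17361038 -2.25135431] [ 0.0373827  -0.08570869 -0.01550022]
```

View pics/hov3.png

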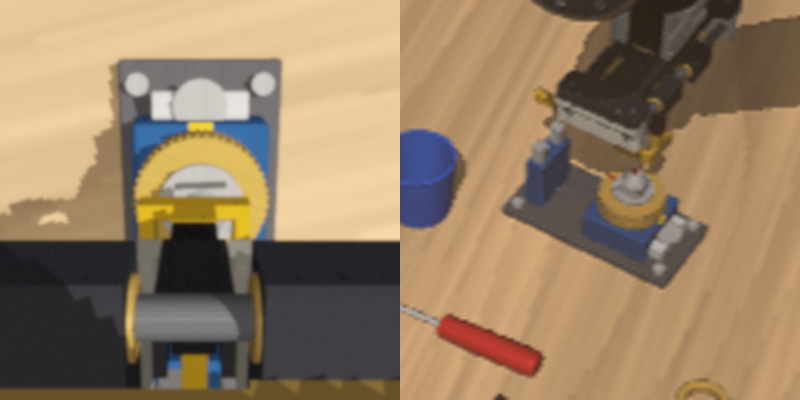

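The wrist view shows the tail heading between the posts, with the head slightly left of the ring centre (crop columns 193 against 200). I'll quantify that.

```bash
python3 - <<'E'
from h import *
m=dict(np.load("hov.npz"));p=np.array([.54361909,-.18428962,.14751525])
im=cv2.imread("pics/hov.png");h=cv2.cvtColor(im,cv2.COLOR_BGR2HSV)
y=cv2.inRange(h,(15,90,60),(34,255,255))
P=[]
for v in range(172,205,2):
    q=np.flatnonzero(y[v,270:390])+270;P+= [[q[0],v],[q[-1],v]]
    if v%6==0:print(v,q[0],q[-1])
W=ray(m,np.array(P)+[0,0],.0605)[:,:2]
from scipy.optimize import least_squares
f=least_squares(lambda c:np.hypot(*(W-c[:2]).T)-.032,[.546,-.183],loss='soft_l1',f_scale=.001);print('ring c',f.x,np.abs(f.fun).mean())
# head edges
for v in(212,216,220,224,228):
    q=np.flatnonzero(y[v,270:390])+270;print(v,q[0],q[-1])
ey=np.radians(167.1);ty=np.array([np.sin(ey),-np.cos(ey)]);tx=np.array([np.cos(ey),np.sin(ey)])
for u,v in((326,211),): print('head', ray(m,[[u,v]],p[2]-.0261)[0])
# posts + tail ; corners proj
print(proj(m,np.r_[p[:2]+.019*tx,p[2]-.0261]),proj(m,np.r_[p[:2]+.019*tx,p[2]-.0161]))
# plate edges and far-end corners
E=[]
for lo,hi in((270,300),(360,395)):
    Q=[]
    for v in range(124,160):
        a=cv2.cvtColor(im,cv2.COLOR_BGR2LAB)[v,lo:hi,2].astype(float);g=np.abs(np.diff(a));k=int(g.argmax());Q.append([lo+k+.5,v])
    l=cv2.fitLine(ray(m,Q,.01)[:,:2].astype(np.float32),cv2.DIST_HUBER,0,.001,.001)[:,0];E.append(l)
    n=np.array([-l[1],l[0]])*np.sign(l[0]);print('edge',np.degrees(np.arctan(l[1]/l[0])),n@(l[2:]-np.array([.547,-.1825])),n@(l[2:]-p[:2]))
E
```

```text
174 270 356
180 270 362
186 270 366
192 270 369
198 270 372
204 270 373
ring c [ 0.52892189 -0.18998108] 0.003498465502234924
212 270 374
216 270 372
220 270 372
224 270 370
228 270 368
head [ 0.52635427 -0.18147587  0.12141525]
[[328.05206397 208.29246517]] [[328.17950147 214.28088954]]
edge -12.8539505 -0.04474730034149325 -0.04225038806896632
edge -13.086279 0.042948143799326224 0.045456786813412864
```

Request:
{"op": "drive_tool", "data": {"increments": [[[-1, -0.024, 0.0225, 0.1, 0], [-1, -0.024, 0.0225, 0.245, 0], [-1, -0.024, 0.0225, 0.245, 0], [-1, -0.024, 0.0225, 0.245, 0], [-1, -0.024, 0.0225, 0.245, 0]]]}}

```text
time_s: 8.15
tcp_pos: [0.5487, -0.1818, 0.1201]
eef_rot: [180.0, 0.1, 167.2]
contact_force: [-0.8, -0.2, -1.9]
gripper_width: 0.0138
gripper_force: 30.0
```

```bash
python3 - <<'E'
from h import *
s=r.get_state();print(s['time_s'],s['tcp_pos'],s['eef_rot'],s['contact_force'],s['moment'])
m=camera_model("wrist")
im=capture("wrist")[:,:,::-1];cv2.imwrite("pics/hov4.png",im)
# lateral centre lines of ring and head by crop extents
h=cv2.cvtColor(im,cv2.COLOR_BGR2HSV);y=cv2.inRange(h,(15,90,60),(34,255,255))
c=[c for c in blobs(y[:,284:390].copy(),100)]
for v in range(170,236,6):
    q=np.flatnonzero(y[v,284:390])+284;print(v,q[[0,-1]] if len(q) else None)
sd=capture("side")[:,:,::-1]
cv2.imwrite("pics/hov5.png",np.hstack([cv2.resize(im[120:320,230:430],(400,400),interpolation=2),cv2.resize(sd[100:200,310:410],(400,400),interpolation=2)]))
E
```

```text
8.15 [ 0.54872366 -0.18180762  0.1200998 ] [1.79992697e+02 5.97010989e-02 1.67158364e+02] [-0.78153471 -0.19382683 -1.92764296] [-0.02885198 -0.05772528 -0.00084214]
170 [304 346]
176 [295 354]
182 [290 361]
188 [285 365]
194 [284 368]
200 [284 371]
206 [284 373]
212 [284 374]
218 [284 374]
224 [284 373]
230 [284 371]
```

View pics/hov5.png

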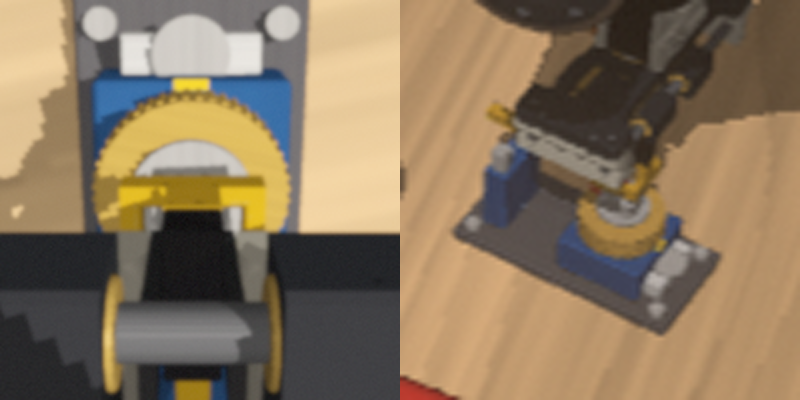

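Head (crop columns 118–266) and ring (93–292) are now concentric laterally to within about 0.2 mm. I'll descend gently.

Request:
{"op": "drive_tool", "data": {"increments": [[[-1, 0.0125, 0, 0.05, 0], [-1, 0.0125, 0, 0.1, 0], [-1, 0.0125, 0, 0.12, 0], [-1, 0.0125, 0, 0.12, 0]]]}}

```text
time_s: 8.75
tcp_pos: [0.5467, -0.1816, 0.1047]
eef_rot: [-180.0, -0.0, 167.1]
contact_force: [-0.2, 0.1, -2.0]
gripper_width: 0.0139
gripper_force: 30.0
```

Request:
{"op": "drive_tool", "data": {"increments": [[[-1, 0, 0, 0.015, 0], [-1, 0, 0, 0.03, 0], [-1, 0, 0, 0.04, 0], [-1, 0, 0, 0.04, 0]]]}}

```text
time_s: 9.25
tcp_pos: [0.5469, -0.1815, 0.1003]
eef_rot: [180.0, 0.0, 167.1]
contact_force: [1.0, -0.3, -1.3]
gripper_width: 0.0141
gripper_force: 30.0
```

Request:
{"op": "drive_tool", "data": {"increments": [[[-1, 0, 0, 0.015, 0], [-1, 0, 0, 0.03, 0], [-1, 0, 0, 0.04, 0], [-1, 0, 0, 0.04, 0]]]}}

```text
time_s: 9.75
tcp_pos: [0.5469, -0.1816, 0.0956]
eef_rot: [-180.0, 0.0, 167.1]
contact_force: [0.1, -1.0, -0.4]
gripper_width: 0.0139
gripper_force: 30.3
```

Request:
{"op": "drive_tool", "data": {"increments": [[[-1, 0, 0, 0.01, 0], [-1, 0, 0, 0.02, 0], [-1, 0, 0, 0.03, 0], [-1, 0, 0, 0.03, 0]]]}}

```text
time_s: 10.25
tcp_pos: [0.5474, -0.1819, 0.094]
eef_rot: [-180.0, 0.1, 167.2]
contact_force: [-5.6, 0.5, 16.0]
gripper_width: 0.0136
gripper_force: 33.7
```

Contact at z 0.094. I'll ease off, release, and let the spanner settle.

Request:
{"op": "drive_tool", "data": {"increments": [[[-1, 0, 0, -0.01, 0], [-1, 0, 0, -0.01, 0]]]}}

```text
time_s: 10.5
tcp_pos: [0.5473, -0.1818, 0.0943]
eef_rot: [-180.0, 0.1, 167.2]
contact_force: [-2.5, -0.8, 8.4]
gripper_width: 0.0135
gripper_force: 31.8
```

Request:
{"op": "drive_tool", "data": {"increments": [[[-0.5, 0, 0, 0, 0], [-0.5, 0, 0, 0, 0], [-0.5, 0, 0, 0, 0], [-0.5, 0, 0, 0, 0]]]}}

```text
time_s: 11.0
tcp_pos: [0.5467, -0.1815, 0.0929]
eef_rot: [-180.0, -0.0, 167.1]
contact_force: [-0.1, 0.1, -0.1]
gripper_width: 0.0218
gripper_force: 0.0
```

```bash
python3 - <<'E'
from h import *
s=r.get_state();print(s['time_s'],s['tcp_pos'],s['eef_rot'],s['contact_force'],s['moment'])
m=camera_model("wrist");im=capture("wrist")[:,:,::-1];cv2.imwrite("pics/rel.png",im)
ex=np.radians(-12.87);X=np.array([np.cos(ex),np.sin(ex)]);Y=np.array([-X[1],X[0]]);b=np.array([.5468,-.1829])
for z in(.065,.068,.075,.078):print(z,[proj(m,np.r_[b-.019*X+k*.019*Y,z])[0].round(1).tolist() for k in(-1,0,1)])
L=cv2.cvtColor(im,cv2.COLOR_BGR2HSV)
for u in(310,326,342):print(u,[tuple(L[v,u].tolist()) for v in range(196,240,2)])
E
```

```text
11.0 [ 0.54671399 -0.18148724  0.09287125] [-1.79998814e+02 -2.10627484e-02  1.67142442e+02] [-0.09249956  0.11496854 -0.11952894] [-0.02792195 -0.02374337 -0.04398465]
0.065 [[290.8, 208.0], [325.6, 208.0], [360.3, 207.9]]
0.068 [[290.3, 209.7], [325.6, 209.7], [360.9, 209.6]]
0.075 [[288.9, 213.9], [325.6, 213.9], [362.2, 213.9]]
0.078 [[288.3, 215.8], [325.6, 215.8], [362.9, 215.8]]
310 [(22, 146, 226), (22, 148, 226), (22, 146, 225), (22, 146, 222), (22, 147, 222), (22, 147, 220), (22, 179, 177), (22, 219, 149), (23, 217, 155), (24, 214, 214), (24, 216, 222), (23, 216, 181), (23, 219, 156), (22, 203, 151), (19, 98, 117), (15, 23, 87), (20, 17, 88), (17, 18, 102), (15, 15, 99), (10, 16, 93), (13, 22, 83), (18, 17, 76)]
326 [(22, 144, 227), (22, 145, 227), (22, 144, 226), (22, 146, 226), (22, 138, 216), (17, 54, 170), (19, 86, 160), (22, 215, 148), (22, 213, 147), (22, 218, 151), (22, 213, 153), (23, 215, 152), (23, 226, 151), (23, 220, 174), (21, 209, 138), (35, 73, 21), (45, 36, 14), (60, 26, 20), (143, 46, 22), (100, 43, 18), (162, 51, 25), (30, 10, 25)]
342 [(22, 144, 226), (22, 144, 227), (22, 144, 227), (22, 144, 227), (22, 148, 225), (22, 153, 208), (22, 186, 156), (22, 214, 149), (22, 214, 149), (24, 214, 218), (24, 215, 231), (24, 210, 231), (24, 217, 230), (23, 194, 206), (19, 74, 142), (18, 19, 133), (18, 14, 186), (19, 14, 199), (16, 14, 200), (16, 15, 188), (18, 18, 139), (20, 15, 105)]
```

The front-face rows suggest the spanner is seated. To confirm, I'll lower the open fingertips onto the head, where contact is expected at TCP z of about 0.086, and press lightly.

Request:
{"op": "drive_tool", "data": {"increments": [[[-0.5, 0, 0, 0.015, 0], [-0.5, 0, 0, 0.03, 0], [-0.5, 0, 0, 0.03, 0]]]}}

```text
time_s: 11.42
tcp_pos: [0.5467, -0.1816, 0.0892]
eef_rot: [-180.0, -0.0, 167.1]
contact_force: [-0.4, 0.3, 0.4]
gripper_width: 0.0218
gripper_force: 0.1
```

Request:
{"op": "drive_tool", "data": {"increments": [[[-0.5, 0, 0, 0.008, 0], [-0.5, 0, 0, 0.016, 0], [-0.5, 0, 0, 0.016, 0]]]}}

```text
time_s: 11.8
tcp_pos: [0.547, -0.1817, 0.0883]
eef_rot: [-180.0, 0.0, 167.2]
contact_force: [-2.9, -0.3, 5.4]
gripper_width: 0.0218
gripper_force: 3.3
```

Request:
{"op": "drive_tool", "data": {"increments": [[[-0.5, 0, 0, 0.006, 0], [-0.5, 0, 0, 0.012, 0], [-0.5, 0, 0, 0.018, 0], [-0.5, 0, 0, 0.018, 0]]]}}

```text
time_s: 12.3
tcp_pos: [0.5471, -0.1817, 0.0878]
eef_rot: [-180.0, 0.1, 167.2]
contact_force: [-7.0, 2.1, 20.3]
gripper_width: 0.0221
gripper_force: 10.7
```

```bash
python3 - <<'E'
from h import *
s=r.get_state();print(s['time_s'],s['tcp_pos'],s['eef_rot'],s['contact_force'],s['moment'])
m=camera_model("side");sd=capture("side")[:,:,::-1];im=capture("wrist")[:,:,::-1]
cv2.imwrite("pics/press_w.png",im);cv2.imwrite("pics/press_s.png",sd)
cv2.imwrite("pics/press.png",np.hstack([cv2.resize(im[120:320,230:430],(400,400),interpolation=2),cv2.resize(sd[115:195,315:395],(400,400),interpolation=2)]))
ex=np.radians(-12.87);X=np.array([np.cos(ex),np.sin(ex)]);Y=np.array([-X[1],X[0]]);b=np.array([.5468,-.1829])
for z in(.065,.068):print(z,[(((proj(m,np.r_[b+a*X+k*Y,z])[0]-[315,115])*5+[400,0]).round()).tolist() for a,k in((-.019,-.019),(-.019,.019),(.019,.019),(.115,.005),(.115,-.005))])
E
```

```text
12.3 [ 0.54713063 -0.18174139  0.08780939] [-1.79975562e+02  8.86916554e-02  1.67187132e+02] [-6.99114159  2.08583037 20.3287707 ] [ 1.04097826  2.63332274 -0.01229328]
0.065 [[698.0, 170.0], [666.0, 210.0], [609.0, 184.0], [483.0, 106.0], [492.0, 96.0]]
0.068 [[698.0, 167.0], [666.0, 206.0], [609.0, 180.0], [483.0, 102.0], [492.0, 92.0]]
```

View pics/press.png

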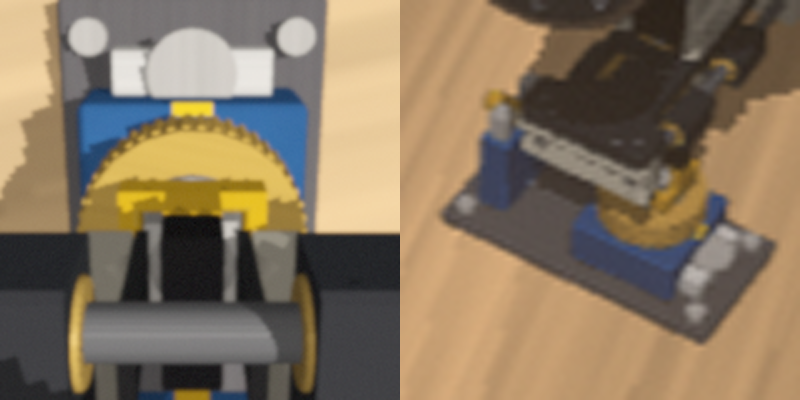

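The wrist crop shows the head sitting low on the ring with only a sliver of shoulder visible. In the side crop the tail tip, at (495,97), is at the posts. I'll settle the height from the head's apparent width.

```bash
python3 - <<'E'
from h import *
def edge(im,v,lo,hi,th=180):
    s=cv2.cvtColor(im,cv2.COLOR_BGR2HSV)[v,:,1].astype(float)
    a=b=None
    for u in range(lo,hi):
        if s[u]>=th:a=u-(s[u]-th)/(s[u]-s[u-1]);break
    for u in range(hi,lo,-1):
        if s[u]>=th:b=u+(s[u]-th)/(s[u]-s[u+1]);break
    return a,b
mp=camera_model("wrist")
for n,f,m in(("held","held",dict(np.load("held.npz"))),("hov","hov",dict(np.load("hov.npz"))),("press","press_w",mp)):
    im=cv2.imread(f"pics/{f}.png")
    w=[edge(im,v,275,380) for v in range(212,230,2)]
    print(n,[(round(b-a,1),round((a+b)/2,1)) for a,b in w])
s=r.get_state()['tcp_pos'];ey=np.radians(167.15);tx=np.array([np.cos(ey),np.sin(ey)]);ty=np.array([np.sin(ey),-np.cos(ey)])
# predicted widths (tool frame invariant): top edge plane at tcp-dz
for dz in(.010,.013,.016,.019):
    for off in (-.019,-.014):
        a,b=[proj(mp,np.r_[s[:2]-off*tx+k*.019*ty,s[2]-dz])[0] for k in(-1,1)]
        print(dz,off,a.round(1),b.round(1),round(b[0]-a[0],1))
E
```

```text
held [(np.float64(71.5), np.float64(325.8)), (np.float64(73.0), np.float64(325.7)), (np.float64(73.0), np.float64(325.8)), (np.float64(72.9), np.float64(325.8)), (np.float64(72.9), np.float64(325.9)), (np.float64(72.5), np.float64(325.9)), (np.float64(72.4), np.float64(325.9)), (np.float64(72.6), np.float64(325.9)), (np.float64(72.1), np.float64(325.8))]
hov [(np.float64(72.4), np.float64(325.6)), (np.float64(73.7), np.float64(325.5)), (np.float64(73.6), np.float64(325.5)), (np.float64(73.5), np.float64(325.5)), (np.float64(72.9), np.float64(326.0)), (np.float64(72.7), np.float64(326.1)), (np.float64(72.0), np.float64(326.2)), (np.float64(71.3), np.float64(326.3)), (np.float64(71.3), np.float64(326.5))]
press [(np.float64(72.2), np.float64(325.5)), (np.float64(73.5), np.float64(325.4)), (np.float64(75.1), np.float64(325.4)), (np.float64(75.4), np.float64(325.3)), (np.float64(75.7), np.float64(325.5)), (np.float64(76.2), np.float64(325.8)), (np.float64(75.5), np.float64(326.1)), (np.float64(75.4), np.float64(326.0)), (np.float64(75.2), np.float64(326.0))]
0.01 -0.019 [289.9 218.3] [366.7 218.3] 76.8
0.01 -0.014 [290.2 227.7] [366.4 227.7] 76.1
0.013 -0.019 [290.6 216.3] [366.  216.3] 75.5
0.013 -0.014 [290.8 225.6] [365.7 225.6] 74.8
0.016 -0.019 [291.1 214.3] [365.3 214.3] 74.2
0.016 -0.014 [291.4 223.5] [365.  223.5] 73.6
0.019 -0.019 [291.7 212.4] [364.7 212.4] 73.0
0.019 -0.014 [292.  221.4] [364.4 221.4] 72.4
```

Width ranging puts the head top at about 0.075, so the spanner is seated and the barrel axis in arm coordinates is about (0.547,-0.1817). I'll raise, open, turn to the start angle and descend to the ring.

Request:
{"op": "drive_tool", "data": {"increments": [[[-0.5, 0, 0, -0.05, 0], [-0.5, 0, 0, -0.25, 0], [1, 0, 0, -0.4, 0], [1, 0, 0, -0.4, 0]]]}}

```text
time_s: 12.9
tcp_pos: [0.5477, -0.1816, 0.1347]
eef_rot: [180.0, 0.2, 167.1]
contact_force: [0.1, -0.3, -1.2]
gripper_width: 0.0367
gripper_force: 0.0
```

Request:
{"op": "drive_tool", "data": {"increments": [[[1, 0, 0, 0, -0.02], [1, 0, 0, 0, -0.045], [1, 0, 0, 0, -0.07], [1, 0, 0, 0, -0.083], [1, 0, 0, 0, -0.083]]]}}

```text
time_s: 13.52
tcp_pos: [0.5464, -0.1814, 0.1324]
eef_rot: [180.0, -0.1, -163.0]
contact_force: [0.3, 1.0, -0.8]
gripper_width: 0.0848
gripper_force: 0.0
```

```bash
python3 - <<'E'
from h import *
s=r.get_state();print(s['time_s'],s['tcp_pos'],s['eef_rot'],s['contact_force'],s['moment'],s['gripper_width'],s['joints'])
E
```

```text
13.525 [ 0.54636258 -0.18143652  0.13244662] [ 1.79964465e+02 -6.56846665e-02 -1.63026778e+02] [ 0.30575679  1.02021501 -0.82158643] [-0.00879092 -0.0325062  -0.07012682] 0.08477527917837364 [ 1.07935739e+00  1.65051979e+01 -2.00423473e+01 -2.01317106e-02
 -5.35253615e+01 -7.40941775e+01]
```

Request:
{"op": "drive_tool", "data": {"increments": [[[1, -0.004, -0.004, 0.15, 0], [1, -0.004, -0.004, 0.32, 0], [1, -0.004, -0.004, 0.5, 0], [1, -0.004, -0.004, 0.6, 0], [1, -0.004, -0.004, 0.6, 0]]]}}

```text
time_s: 14.15
tcp_pos: [0.5468, -0.1819, 0.0604]
eef_rot: [180.0, -0.1, -163.0]
contact_force: [0.0, -0.1, -0.1]
gripper_width: 0.0875
gripper_force: 0.0
```

Request:
{"op": "drive_tool", "data": {"increments": [[[1, 0, 0, 0.025, 0], [1, 0, 0, 0.05, 0], [1, 0, 0, 0.05, 0]]]}}

```text
time_s: 14.52
tcp_pos: [0.5475, -0.1819, 0.0556]
eef_rot: [-180.0, 0.0, -163.0]
contact_force: [0.1, -0.4, 0.1]
gripper_width: 0.0877
gripper_force: 0.0
```

Request:
{"op": "drive_tool", "data": {"increments": [[[-1, 0, 0, 0, 0], [-1, 0, 0, 0, 0], [-1, 0, 0, 0, 0], [-1, 0, 0, 0, 0], [-1, 0, 0, 0, 0]]], "squeeze": 40}}

```text
time_s: 15.15
tcp_pos: [0.5475, -0.1819, 0.0555]
eef_rot: [-180.0, 0.0, -163.0]
contact_force: [0.2, -1.0, 0.8]
gripper_width: 0.0631
gripper_force: 40.0
```

```bash
cat > s.py <<'E'
from plant import r
s=r.get_state();print(s['time_s'],s['tcp_pos'].round(4),s['eef_rot'].round(2),'F',s['contact_force'].round(1),'M',s['moment'].round(3),s['gripper_width'],s['gripper_force'])
E
python3 s.py
```

```text
15.15 [ 0.5475 -0.1819  0.0555] [-1.7999e+02  1.0000e-02 -1.6298e+02] F [ 0.2 -1.   0.8] M [-0.341  0.076 -0.005] 0.06311342817646526 40.000258684158325
```

Request:
{"op": "drive_tool", "data": {"increments": [[[-1, 0, 0, 0, 0.008], [-1, 0, 0, 0, 0.016], [-1, 0, 0, 0, 0.024], [-1, 0, 0, 0, 0.032], [-1, 0, 0, 0, 0.04]]]}}

```text
time_s: 15.78
tcp_pos: [0.5475, -0.1819, 0.0555]
eef_rot: [-180.0, 0.0, -177.4]
contact_force: [0.4, -0.8, -0.3]
gripper_width: 0.063
gripper_force: 40.0
```

```bash
python3 s.py
```

```text
15.775 [ 0.5475 -0.1819  0.0555] [-1.7999e+02  1.0000e-02 -1.7744e+02] F [ 0.4 -0.8 -0.3] M [-0.249  0.012  0.268] 0.0629689453665434 39.9990051984787
```

Request:
{"op": "drive_tool", "data": {"increments": [[[-1, 0, 0, 0, 0.008], [-1, 0, 0, 0, 0.016], [-1, 0, 0, 0, 0.024], [-1, 0, 0, 0, 0.032], [-1, 0, 0, 0, 0.04]]]}}

```text
time_s: 16.4
tcp_pos: [0.5475, -0.1819, 0.0555]
eef_rot: [-180.0, 0.0, 168.2]
contact_force: [0.7, -1.4, 0.8]
gripper_width: 0.0634
gripper_force: 40.0
```

Request:
{"op": "drive_tool", "data": {"increments": [[[-1, 0, 0, 0, 0.006], [-1, 0, 0, 0, 0.012], [-1, 0, 0, 0, 0.018], [-1, 0, 0, 0, 0.024], [-1, 0, 0, 0, 0.03]]]}}

```text
time_s: 17.02
tcp_pos: [0.5475, -0.1819, 0.0555]
eef_rot: [-180.0, 0.0, 157.4]
contact_force: [0.9, -0.6, 0.4]
gripper_width: 0.063
gripper_force: 40.0
```

```bash
python3 s.py
```

```text
17.025 [ 0.5475 -0.1819  0.0555] [-1.7999e+02  1.0000e-02  1.5738e+02] F [ 0.9 -0.6  0.4] M [-0.158 -0.085  0.299] 0.0630333839996672 39.999452233314514
```

Request:
{"op": "drive_tool", "data": {"increments": [[[-1, 0, 0, 0, 0.004], [-1, 0, 0, 0, 0.008], [-1, 0, 0, 0, 0.012], [-1, 0, 0, 0, 0.014]]], "squeeze": 15}}

```text
time_s: 17.52
tcp_pos: [0.5475, -0.1819, 0.0555]
eef_rot: [180.0, 0.0, 152.3]
contact_force: [0.5, -0.6, 2.2]
gripper_width: 0.0636
gripper_force: 15.0
```

```bash
python3 s.py
```

```text
17.525 [ 0.5475 -0.1819  0.0555] [1.8000e+02 1.0000e-02 1.5233e+02] F [ 0.5 -0.6  2.2] M [-0.297 -0.103  0.226] 0.06358290916760044 15.000123381614685
```

Request:
{"op": "drive_tool", "data": {"increments": [[[-1, 0, 0, 0, 0.004], [-1, 0, 0, 0, 0.008], [-1, 0, 0, 0, 0.008]]]}}

```text
time_s: 17.9
tcp_pos: [0.5475, -0.1819, 0.0555]
eef_rot: [180.0, 0.0, 149.5]
contact_force: [-0.6, -0.2, 2.5]
gripper_width: 0.0637
gripper_force: 15.0
```

```bash
python3 s.py
```

```text
17.9 [ 0.5475 -0.1819  0.0555] [1.7999e+02 1.0000e-02 1.4946e+02] F [-0.6 -0.2  2.5] M [-0.394 -0.049 -0.043] 0.06374741084375142 15.00045731663704
```

Request:
{"op": "drive_tool", "data": {"increments": [[[-1, 0, 0, 0, 0.003], [-1, 0, 0, 0, 0.006]]]}}

```text
time_s: 18.15
tcp_pos: [0.5475, -0.1819, 0.0555]
eef_rot: [180.0, 0.0, 147.3]
contact_force: [-0.2, -1.5, 3.1]
gripper_width: 0.0635
gripper_force: 15.0
```

```bash
python3 s.py
```

```text
18.15 [ 0.5475 -0.1819  0.0555] [1.8000e+02 1.0000e-02 1.4728e+02] F [-0.2 -1.5  3.1] M [-0.285 -0.122  0.217] 0.06345014578991577 14.999983459711075
```

Request:
{"op": "drive_tool", "data": {"increments": [[[-1, 0, 0, 0, 0.003], [-1, 0, 0, 0, 0.006]]]}}

```text
time_s: 18.4
tcp_pos: [0.5475, -0.1819, 0.0555]
eef_rot: [180.0, 0.0, 145.1]
contact_force: [0.6, -0.9, 3.3]
gripper_width: 0.0633
gripper_force: 15.0
```

```bash
python3 s.py
```

```text
18.4 [ 0.5475 -0.1819  0.0555] [1.8000e+02 1.0000e-02 1.4511e+02] F [ 0.6 -0.9  3.3] M [-0.363 -0.101  0.277] 0.06330409400589398 15.000105500221252
```

Request:
{"op": "drive_tool", "data": {"increments": [[[-1, 0, 0, 0, 0.003], [-1, 0, 0, 0, 0.006]]], "squeeze": 20}}

```text
time_s: 18.65
tcp_pos: [0.5475, -0.1818, 0.0555]
eef_rot: [180.0, 0.0, 143.0]
contact_force: [0.3, -0.7, 3.3]
gripper_width: 0.0633
gripper_force: 20.0
```

```bash
python3 s.py
```

```text
18.65 [ 0.5475 -0.1818  0.0555] [1.7999e+02 1.0000e-02 1.4295e+02] F [ 0.3 -0.7  3.3] M [-0.315 -0.117  0.28 ] 0.06325639919019331 20.000174045562744
```

Request:
{"op": "drive_tool", "data": {"increments": [[[-1, 0, 0, 0, 0.003], [-1, 0, 0, 0, 0.006]]]}}

```text
time_s: 18.9
tcp_pos: [0.5475, -0.1818, 0.0555]
eef_rot: [180.0, 0.0, 140.8]
contact_force: [0.9, -0.6, 4.6]
gripper_width: 0.0636
gripper_force: 20.0
```

```bash
python3 s.py
```

```text
18.9 [ 0.5475 -0.1818  0.0555] [1.7999e+02 1.0000e-02 1.4079e+02] F [ 0.9 -0.6  4.6] M [-0.318 -0.249  0.323] 0.06357450813720972 20.000173151493073
```

Request:
{"op": "drive_tool", "data": {"increments": [[[-1, 0, 0, 0, 0.003], [-1, 0, 0, 0, 0.006]]]}}

```text
time_s: 19.15
tcp_pos: [0.5475, -0.1819, 0.0555]
eef_rot: [180.0, 0.0, 138.6]
contact_force: [1.0, -0.0, 4.5]
gripper_width: 0.0635
gripper_force: 20.0
```

```bash
python3 s.py
```

```text
19.15 [ 0.5475 -0.1819  0.0555] [1.7999e+02 1.0000e-02 1.3863e+02] F [ 1.  -0.   4.5] M [-0.325 -0.235  0.189] 0.06346321812155115 20.000174045562744
```

Request:
{"op": "drive_tool", "data": {"increments": [[[-1, 0, 0, 0, 0.003], [-1, 0, 0, 0, 0.006]]]}}

```text
time_s: 19.4
tcp_pos: [0.5475, -0.1819, 0.0555]
eef_rot: [180.0, 0.0, 136.5]
contact_force: [-0.2, -0.1, 4.4]
gripper_width: 0.0634
gripper_force: 20.0
```

```bash
python3 s.py
```

```text
19.4 [ 0.5475 -0.1819  0.0555] [1.7999e+02 1.0000e-02 1.3647e+02] F [-0.2 -0.1  4.4] M [-0.32  -0.292  0.295] 0.06335059756832373 20.000233054161072
```

Request:
{"op": "drive_tool", "data": {"increments": [[[-1, 0, 0, 0, 0.003], [-1, 0, 0, 0, 0.006]]]}}

```text
time_s: 19.65
tcp_pos: [0.5475, -0.1818, 0.0555]
eef_rot: [180.0, 0.0, 134.3]
contact_force: [0.8, -0.3, 3.4]
gripper_width: 0.0637
gripper_force: 20.0
```

```bash
python3 s.py
```

```text
19.65 [ 0.5475 -0.1818  0.0555] [1.8000e+02 1.0000e-02 1.3434e+02] F [ 0.8 -0.3  3.4] M [-0.207 -0.312  0.683] 0.06367367928699336 20.000197291374207
```

Request:
{"op": "drive_tool", "data": {"increments": [[[-1, 0, 0, 0, 0.003], [-1, 0, 0, 0, 0.006]]]}}

```text
time_s: 19.9
tcp_pos: [0.5474, -0.1817, 0.0555]
eef_rot: [-180.0, -0.0, 132.2]
contact_force: [0.2, 1.2, 4.8]
gripper_width: 0.0634
gripper_force: 20.0
```

```bash
python3 s.py
```

```text
19.9 [ 0.5474 -0.1817  0.0555] [-1.8000e+02 -1.0000e-02  1.3219e+02] F [0.2 1.2 4.8] M [ 0.319 -0.232  0.963] 0.06342371332111965 20.000087320804596
```

The ring has seated, with the moment at 0.96 N m. I'll hold briefly.

Request:
{"op": "drive_tool", "data": {"increments": [[[-1, 0, 0, 0, 0], [-1, 0, 0, 0, 0], [-1, 0, 0, 0, 0]]]}}

```text
time_s: 20.27
tcp_pos: [0.5474, -0.1817, 0.0554]
eef_rot: [180.0, -0.0, 132.2]
contact_force: [0.8, 1.0, 4.9]
gripper_width: 0.0638
gripper_force: 20.0
```

```bash
python3 s.py
```

```text
20.275 [ 0.5474 -0.1817  0.0554] [ 1.8000e+02 -1.0000e-02  1.3222e+02] F [0.8 1.  4.9] M [ 0.274 -0.099  0.76 ] 0.06382831861203654 20.000744462013245
```

Steady at 0.76 N m. I'll release, raise, and turn back to the spanner.

Request:
{"op": "drive_tool", "data": {"increments": [[[1, 0, 0, 0, 0], [1, 0, 0, 0, 0], [1, 0, 0, 0, 0], [1, 0, 0, 0, 0], [1, 0, 0, 0, 0]]]}}

```text
time_s: 20.9
tcp_pos: [0.5473, -0.1819, 0.0553]
eef_rot: [-180.0, -0.0, 132.2]
contact_force: [-0.7, 0.3, 0.7]
gripper_width: 0.0875
gripper_force: 0.0
```

Request:
{"op": "drive_tool", "data": {"increments": [[[1, 0, 0, -0.1, 0], [1, 0, 0, -0.3, 0], [1, 0, 0, -0.5, 0], [1, 0, 0, -0.66, 0], [1, 0, 0, -0.66, 0]]]}}

```text
time_s: 21.52
tcp_pos: [0.5486, -0.182, 0.137]
eef_rot: [179.8, 0.2, 132.2]
contact_force: [0.6, -1.0, -0.4]
gripper_width: 0.0875
gripper_force: 0.0
```

Request:
{"op": "drive_tool", "data": {"increments": [[[0, 0, 0, 0, -0.02], [-0.4, 0, 0, 0, -0.045], [-0.4, 0, 0, 0, -0.07], [-0.4, 0, 0, 0, -0.0886], [-0.4, 0, 0, 0, -0.0886]]], "squeeze": 10}}

```text
time_s: 22.15
tcp_pos: [0.5471, -0.1818, 0.1341]
eef_rot: [-180.0, -0.0, 164.1]
contact_force: [0.1, -0.1, -0.3]
gripper_width: 0.0432
gripper_force: 0.0
```

```bash
python3 s.py; python3 - <<'E'
from h import *
s=r.get_state();p=s['tcp_pos'];ey=np.radians(s['eef_rot'][2]);tx=np.array([np.cos(ey),np.sin(ey)]);ty=np.array([np.sin(ey),-np.cos(ey)])
m=camera_model("wrist");im=capture("wrist")[:,:,::-1];cv2.imwrite("pics/post.png",im)
S=cv2.cvtColor(im,cv2.COLOR_BGR2HSV)
y=cv2.inRange(S,(18,185,60),(34,255,255));y[:150]=0;y[240:]=0
for c in blobs(y[:,280:380].copy(),40):
    c=c+[280,0];R=cv2.minAreaRect(c);print(R,cv2.boundingRect(c))
for k in(-1,1):
    for q in(-.019,.019): print(proj(m,np.r_[p[:2]-q*tx+k*.019*ty,.075])[0])
E
```

```text
22.15 [ 0.5471 -0.1818  0.1341] [-1.7999e+02 -5.0000e-02  1.6406e+02] F [ 0.1 -0.1 -0.3] M [-0.009  0.005 -0.002] 0.043189418507605194 0.0
((325.5, 214.5), (49.0, 59.0), 90.0) (296, 190, 60, 50)
((323.5, 161.5), (5.0, 13.0), 90.0) (317, 159, 14, 6)
[297.86275883 192.1678383 ]
[299.22504282 247.08465448]
[357.58857832 192.12066949]
[356.12847335 247.03780977]
```

The head is aligned under the gripper. I'll descend, grip and lift.

Request:
{"op": "drive_tool", "data": {"increments": [[[-0.4, 0, 0, 0.1, 0], [-0.4, 0, 0, 0.22, 0], [-0.4, 0, 0, 0.328, 0], [-0.4, 0, 0, 0.328, 0]]]}}

```text
time_s: 22.7
tcp_pos: [0.5463, -0.1818, 0.0935]
eef_rot: [-180.0, -0.2, 164.1]
contact_force: [-0.6, 0.0, -0.5]
gripper_width: 0.0258
gripper_force: 0.0
```

Request:
{"op": "drive_tool", "data": {"increments": [[[-1, 0, 0, 0, 0], [-1, 0, 0, 0, 0], [-1, 0, 0, 0, 0], [-1, 0, 0, 0, 0], [-1, 0, 0, 0, 0]]], "squeeze": 25}}

```text
time_s: 23.32
tcp_pos: [0.5478, -0.1819, 0.0957]
eef_rot: [180.0, 0.1, 164.1]
contact_force: [0.5, 0.3, 2.0]
gripper_width: 0.0134
gripper_force: 24.8
```

```bash
python3 s.py
```

```text
23.325 [ 0.5478 -0.1819  0.0957] [1.7999e+02 5.0000e-02 1.6413e+02] F [0.5 0.3 2. ] M [-0.219 -0.223  0.04 ] 0.013363740954313977 24.8462556584127
```

Request:
{"op": "drive_tool", "data": {"increments": [[[-1, 0, 0, -0.03, 0], [-1, 0, 0, -0.07, 0], [-1, 0, 0, -0.11, 0], [-1, 0, 0, -0.15, 0], [-1, 0, 0, -0.19, 0]]]}}

```text
time_s: 23.95
tcp_pos: [0.547, -0.1818, 0.1184]
eef_rot: [-180.0, -0.0, 164.1]
contact_force: [-0.6, -0.0, -1.6]
gripper_width: 0.0138
gripper_force: 25.0
```

```bash
python3 s.py
```

```text
23.95 [ 0.547  -0.1818  0.1184] [-1.8000e+02 -4.0000e-02  1.6411e+02] F [-0.6 -0.  -1.6] M [-0.071 -0.047  0.004] 0.013769386537036415 24.99660551548004
```

Request:
{"op": "drive_tool", "data": {"increments": [[[-1, 0, 0, -0.1, 0], [-1, 0, 0, -0.25, 0], [-1, 0, 0, -0.3, 0], [-1, 0, 0, -0.3, 0]]]}}

```text
time_s: 24.45
tcp_pos: [0.5476, -0.1818, 0.1546]
eef_rot: [180.0, 0.1, 164.1]
contact_force: [0.3, -1.0, -0.4]
gripper_width: 0.0138
gripper_force: 25.0
```

Request:
{"op": "drive_tool", "data": {"increments": [[[-1, 0.1, 0.2, 0, 0], [-1, 0.28, 0.56, 0, 0], [-1, 0.461, 0.92, 0, 0]]]}}

```text
time_s: 24.82
tcp_pos: [0.5236, -0.0596, 0.1532]
eef_rot: [-180.0, -0.1, 164.0]
contact_force: [1.1, 0.1, -1.7]
gripper_width: 0.0139
gripper_force: 25.0
```

Request:
{"op": "drive_tool", "data": {"increments": [[[-1, 0.15, 0.3, 0, 0], [-1, 0.3, 0.6, 0, 0], [-1, 0.461, 0.92, 0, 0]]]}}

```text
time_s: 25.2
tcp_pos: [0.5006, 0.0619, 0.1535]
eef_rot: [-180.0, -0.0, 164.1]
contact_force: [0.4, -0.2, -2.0]
gripper_width: 0.0136
gripper_force: 25.0
```

Request:
{"op": "drive_tool", "data": {"increments": [[[-1, 0.15, 0.3, 0, -0.014], [-1, 0.3, 0.6, 0, -0.028], [-1, 0.461, 0.92, 0, -0.0415], [-1, 0.461, 0.92, 0, -0.0415], [-1, 0.461, 0.92, 0, -0.0415]]]}}

```text
time_s: 25.82
tcp_pos: [0.4779, 0.1818, 0.1534]
eef_rot: [-180.0, -0.1, 179.1]
contact_force: [0.2, -0.6, -1.3]
gripper_width: 0.0136
gripper_force: 25.0
```

Request:
{"op": "drive_tool", "data": {"increments": [[[-1, 0, 0, 0.2, 0], [-1, 0, 0, 0.4, 0], [-1, 0, 0, 0.6, 0], [-1, 0, 0, 0.75, 0], [-1, 0, 0, 0.75, 0]]]}}

```text
time_s: 26.45
tcp_pos: [0.4777, 0.1803, 0.0627]
eef_rot: [-179.9, -0.1, 178.9]
contact_force: [-0.2, -0.4, -1.6]
gripper_width: 0.0135
gripper_force: 25.0
```

```bash
python3 s.py
```

```text
26.45 [0.4777 0.1803 0.0627] [-1.7987e+02 -1.5000e-01  1.7895e+02] F [-0.2 -0.4 -1.6] M [-0.028  0.022 -0.065] 0.013501777560937147 24.99662160873413
```

Request:
{"op": "drive_tool", "data": {"increments": [[[-1, 0, 0, 0.08, 0], [-1, 0, 0, 0.16, 0], [-1, 0, 0, 0.215, 0], [-1, 0, 0, 0.215, 0]]]}}

```text
time_s: 26.95
tcp_pos: [0.4781, 0.1819, 0.0377]
eef_rot: [-180.0, -0.0, 179.1]
contact_force: [-0.4, -0.4, -1.6]
gripper_width: 0.014
gripper_force: 25.0
```

Request:
{"op": "drive_tool", "data": {"increments": [[[-1, 0, 0, 0.008, 0], [-1, 0, 0, 0.016, 0], [-1, 0, 0, 0.016, 0]]]}}

```text
time_s: 27.32
tcp_pos: [0.4784, 0.1822, 0.0364]
eef_rot: [180.0, 0.0, 179.1]
contact_force: [-0.4, 0.4, -1.5]
gripper_width: 0.0144
gripper_force: 25.0
```

Request:
{"op": "drive_tool", "data": {"increments": [[[-1, 0, 0, 0.008, 0], [-1, 0, 0, 0.014, 0], [-1, 0, 0, 0.014, 0]]]}}

```text
time_s: 27.7
tcp_pos: [0.4784, 0.1821, 0.0347]
eef_rot: [-180.0, 0.0, 179.1]
contact_force: [0.7, 0.0, -0.4]
gripper_width: 0.0138
gripper_force: 25.0
```

Request:
{"op": "drive_tool", "data": {"increments": [[[-1, 0, 0, 0.006, 0], [-1, 0, 0, 0.012, 0], [-1, 0, 0, 0.012, 0]]]}}

```text
time_s: 28.08
tcp_pos: [0.4785, 0.1822, 0.0346]
eef_rot: [180.0, 0.0, 179.1]
contact_force: [-6.6, -0.9, 16.3]
gripper_width: 0.0142
gripper_force: 25.0
```

Touched down. I'll ease off, open and withdraw.

Request:
{"op": "drive_tool", "data": {"increments": [[[-1, 0, 0, -0.01, 0], [-0.5, 0, 0, -0.01, 0], [-0.5, 0, 0, -0.01, 0], [-0.5, 0, 0, -0.01, 0], [-0.5, 0, 0, -0.01, 0]]]}}

```text
time_s: 28.7
tcp_pos: [0.4784, 0.1821, 0.0343]
eef_rot: [-180.0, -0.0, 179.1]
contact_force: [-1.2, -0.2, -0.3]
gripper_width: 0.0221
gripper_force: 0.0
```

Request:
{"op": "drive_tool", "data": {"increments": [[[-0.5, 0, 0, -0.1, 0], [-0.5, 0, 0, -0.35, 0], [-0.5, 0, 0, -0.7, 0], [-0.5, 0, 0, -1, 0], [-0.5, 0, 0, -1, 0]]]}}

```text
time_s: 29.32
tcp_pos: [0.48, 0.1833, 0.1583]
eef_rot: [179.8, 0.3, 179.1]
contact_force: [-0.2, 0.5, -0.5]
gripper_width: 0.0221
gripper_force: 0.0
```

Request:
{"op": "drive_tool", "data": {"increments": [[[1, 0.2, 0, 0, 0], [1, 0.3, 0, -0.2, 0], [1, 0.3, 0, -0.2, 0]]]}}

```text
time_s: 29.7
tcp_pos: [0.4424, 0.1831, 0.18]
eef_rot: [179.9, 0.1, 179.1]
contact_force: [-0.2, -0.2, -0.3]
gripper_width: 0.0464
gripper_force: 0.0
```

```bash
python3 s.py; python3 - <<'E'
from h import *
m=camera_model("wrist");im=capture("wrist")[:,:,::-1]
y=cv2.inRange(cv2.cvtColor(im,cv2.COLOR_BGR2HSV),(18,150,60),(34,255,255));y[260:]=0
for c in blobs(y,80):
    R=cv2.minAreaRect(c);print(R,ray(m,cv2.boxPoints(R),.014)[:,:2].round(4).tolist())
# ring mark / jig unchanged check in top view
t=capture("top")[:,:,::-1]
yy=cv2.inRange(cv2.cvtColor(t,cv2.COLOR_BGR2HSV),(20,120,90),(32,255,255))
mt=camera_model("top")
for c in blobs(yy,25): print('top',cv2.minAreaRect(c)[:2])
E
```

```text
29.7 [0.4424 0.1831 0.18  ] [1.7989e+02 1.2000e-01 1.7911e+02] F [-0.2 -0.2 -0.3] M [ 0.051 -0.14   0.009] 0.046374893126110726 0.0
((325.0, 252.0), (14.0, 12.0), 90.0) [[0.5082, 0.1743], [0.5084, 0.1865], [0.524, 0.1863], [0.5238, 0.174]]
((325.0, 215.5), (39.0, 40.0), 90.0) [[0.4562, 0.1618], [0.4569, 0.2007], [0.4977, 0.2007], [0.497, 0.1605]]
((122.00000762939453, 168.00003051757812), (36.671512603759766, 15.20526123046875), 63.43495178222656) [[0.4132, -0.0221], [0.4071, -0.0081], [0.4386, 0.0016], [0.4451, -0.0126]]
((147.40464782714844, 157.7202911376953), (44.283180236816406, 15.287969589233398), 64.59228515625) [[0.4006, 0.0027], [0.3948, 0.0165], [0.4326, 0.0282], [0.4388, 0.014]]
top ((315.5, 272.0), (16.0, 17.0))
top ((239.0, 248.0), (14.0, 4.0))
top ((385.92303466796875, 225.11538696289062), (19.414506912231445, 26.34825897216797))
top ((246.5802001953125, 230.1556854248047), (50.24052810668945, 8.88974380493164))
top ((216.83460998535156, 143.2730712890625), (15.260807991027832, 5.700876235961914))
top ((193.36190795898438, 131.02293395996094), (34.17573928833008, 3.889920949935913))
top ((632.5, 161.5), (129.0, 13.0))
```

Request:
{"op": "drive_tool", "data": {"increments": [[[1, 0, 0, 0, 0], [1, 0, 0, 0, 0], [1, 0, 0, 0, 0]]]}}

```text
time_s: 30.18
tcp_pos: [0.4424, 0.1825, 0.178]
eef_rot: [-180.0, -0.0, 179.0]
contact_force: [0.1, -0.4, -0.4]
gripper_width: 0.084
gripper_force: 0.0
```

```bash
python3 -c "
from plant import job
print(job.close_job())"
```

```text
the job is handed in; nothing more can be done
None
```

I seated the spanner, turned the lock ring clockwise until it came up snug (the wrist moment held at about 0.76 N m), laid the spanner flat back on the mat and handed the job in at about 30 s; the hand-in returned no verdict.

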